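# Slide a steel plate onto the magnetic chuck and lock it

## Robot

A 6-joint arm with a two-finger parallel gripper is mounted at the origin on the work surface. World frame = base frame: x ahead of the robot, y to its left, z up, the work surface at z = 0. Lengths are in mm, angles in rad, forces in N, time in s.
With the tool pointing down it reaches from about 350 to 875 mm from the base axis. Payload 4.2 kg.
Tool frame: the origin (TCP) lies at the very end of the fingers, on their centre line; the grasp point (between the pads) lies 19 mm behind it (arm.grip_point_offset is the distance from the TCP to the grasp point, in mm); z points along the fingers, y is the direction in which the jaws open and shut (so a half turn about z gives the same grasp; the last joint's range is limited). The gripper opens to 85 mm and grips with 20 to 120 N. Pads are 22 mm wide; open, the fingers measure 114 mm over their backs; the gripper's body (76 mm by 85 mm) begins 54 mm behind the grasp point. The pads swing forward as they close: fully open they stand 13 mm farther back than shut.
Start: joints at [-1.089, 0.385, 0.008, 0, -1.194, -0.259], TCP at [138.119, -609.526, 231.312] pointing down, gripper open.
Joint ranges: [-3.14, 3.14], [-1.21, 2.06], [-1.07, 1.41], [-3.16, 2.05], [-2.99, -0.16], [-3.1, 3.1]. Speed limits (rad/s): [2.79, 2.79, 3.14, 3.14, 3.14, 3.14].

## Interface

Orientations are given as a unit quaternion [x, y, z, w].
In Python, from bench import arm gives the robot as it stands.
- The arm moves only by the tool drive_tool, never from a script. Its argument "steps" is a list of rows, each a list of 5 numbers: the shift along the tool's x, y, z in m, then the turn about the tool's z in degrees, then the finger opening in m, from 0 to 0.0854. A call has 1 to 20 rows; each row shifts and turns the commanded pose from where the row before left it, along the tool's axes as they then stand; what a row does not reach is not made up. A row lasts 1/10 s, in which the tool goes at most 50 mm and 8.59 degrees, less where a joint would pass 70% of its speed; a pose out of reach is approached as far as the arm can. A call is refused whole if a number of a shift passes 0.05 or a number of a turn 8.59, either way. A call with a gripper value outside its range is refused whole. The fingers move at their own pace and stop on an object; the grip force is fixed at half the most. Time passes only in rows, so rows that do not move let the fingers close. It gives the time, the measured TCP pose, the force and the opening at its end, in the units of the state.
- arm.read_state(): the state, without advancing time (a new reading comes with each control period).
- arm.get_image(name): name is "scene" or "top" or "wrist"; returns (picture, depth): 480x640x3 uint8, blue, green, red; 480x640 float32, mm along the optical axis (not along the pixel's ray), 0 where there is no reading.
- arm.camera_params(name): a dict with "K" (3x3 intrinsics, pixels), "dist" ([k1, k2, p1, p2, k3] as OpenCV has them; the pictures are not rectified), "world_to_cam" (4x4, takes a point from world to camera coordinates); the wrist camera has in their place "mount" (4x4, takes a point from camera to tool coordinates, whose origin is the TCP and whose axes are the flange's). Camera axes: x right, y up, looking along -z (the intrinsics and any distortion apply to the point x, -y, -z); pixel columns grow to the right and rows downward; lengths in mm; the calibration is good to about 2 mm. A picture is of the moment at which its call begins: read the wrist's pose just before it. camera_params takes no time and is no camera call.
- arm.job_done(): hands the job in, once; it reports no verdict.
The state is a dict: "clock": time; "joints": joint angles; "joint_vel": joint speeds; "joint_efforts": joint torques, N m; "position": TCP position; "ee_rot": TCP orientation; "contact_force": force on the tool from outside, world axes, zero at the start; "wrist_torque": the same for the moment, N m; "gripper_width": finger opening in mm.
Only numpy, scipy, OpenCV 4.12 (cv2) and the standard library are available. Lean on these libraries where they do the work, as an engineer would, in place of code of your own. Each camera call takes 0.05 s, during which the arm holds its last target.

## Task

Slide the rectangular steel plate along the run-on plate onto the magnetic chuck, without lifting it, until it lies flush against both the back rail and the end stop. Then swing the chuck's lever all the way over to its far stop to lock the plate. Leave everything else on the bench where it is.

Things in the scene. Friction and masses are not known exactly. Their poses are not given: they have to be found in the camera images.
- chuck: fixed magnetic chuck (steel and brass stripes, y 0..150) and its dark run-on plate (y -200..0): one flat top x -85..+75 mm, 40 mm above the bench, no step at the seam. Origin on the bench under the seam's middle, z up; turned up to 10 degrees. The lever block, 40 mm tall, adjoins at y 150..220, x -30..+50
- seat (a point): where the plate's centre lies when home: 5 mm above the chuck top, at x +15, y +83 mm in the chuck's frame; axes as the chuck's. Two brass strips 12 mm wide, 6 mm high on the chuck's top form the corner: back rail along y on the far side (inner face chuck x +63, y 0..150), end stop along x (inner face chuck y +138, x -75..+63)
- plate_center (a point): centre (half-way up) of the loose rectangular steel plate: 96 mm along its x, 110 along its y, 10 thick, 0.6 to 0.85 kg, four dark screw holes; starts flat on the run-on plate, turned up to 17 degrees from the chuck's axes. Too wide to grip: push its edges (4 mm taller than the strips). Home, a 110 mm side lies along the back rail; either way round
- plate: the same plate; origin at the centre of its underside
- lever (a joint): lever angle, rad: 0 = arm points towards the chuck's -x (to the robot, unlocked), grows clockwise seen from above; 1.57 = arm points to the chuck's +y; the stop is at 1.60. Starts between 0 and 0.35. Stiff: it stays where it is left, about 3 N at the knob moves it
- lever_knob (a point): middle of the upright black cylindrical knob at the lever's end, 18 mm across, 42 mm tall (from 51 to 93 mm above the bench), 80 mm from the pivot
- lever_pivot (a point): point on the lever's vertical axis, 75 mm above the bench, the knob's mid height; in the chuck's frame x = +10, y = +185 mm. The flat bar from the pivot to the knob is 14 mm wide, its top 59 mm above the bench
- round_blank: round steel blank, 96 mm across, 10 mm thick, lying on the bench beyond the chuck (farther from the robot); a bystander, origin on its underside or in its handle; leave it
- jack: small brass screw jack, 32 mm across, 34 mm tall, on the bench near the lever block; a bystander, origin on its underside or in its handle; leave it
- block_box: closed dark wooden box 60 x 100 x 35 mm, on the bench in front of the chuck (robot's side); a bystander, origin on its underside or in its handle; leave it
- brush: bench brush lying on the bench in front of the chuck; a bystander, origin on its underside or in its handle; leave it
- driver: screwdriver lying on the bench in front of the run-on plate; a bystander, origin on its underside or in its handle; leave it
- oil: small amber bottle, 48 mm across, 110 mm tall, on the bench beyond the chuck; a bystander, origin on its underside or in its handle; leave it
- dish: aluminium dish 80 mm across, 30 mm tall, on the bench beyond the chuck; a bystander, origin on its underside or in its handle; leave it
Things that resemble listed ones, but are neither listed nor needed, are in the scene too. Leave any yellow look-alike of the plate alone.

How it is judged (in metres and radians):
On the way, in this order (a step that is already met when the one before it is completed fails the run):
1. the plate lies home on the chuck against rail and end stop, the lever not yet thrown (x of plate_center in the frame of seat between -0.003 and 0.003 m and y of plate_center in the frame of seat between -0.003 and 0.003 m and z of plate_center in the frame of seat between -0.002 and 0.002 m and angle between the x axis of plate_center and the x axis of seat, either way round below 0.035 rad and value of joint lever below 0.8 rad), for 0.2 s.
2. the lever is swung over to its far stop (value of joint lever above 1.45 rad), for 0.2 s.
At the end, for the whole second after the job is handed in: The plate rests flat on the chuck, within 3 mm of touching both the back rail and the end stop and square to them within 2 degrees, at rest, and the lever is within about 0.15 rad of its far stop (angle over 1.45) (x of plate_center in the frame of seat between -0.003 and 0.003 m and y of plate_center in the frame of seat between -0.003 and 0.003 m and z of plate_center in the frame of seat between -0.002 and 0.002 m and angle between the x axis of plate_center and the x axis of seat, either way round below 0.035 rad and linear speed of plate below 0.005 m/s and value of joint lever above 1.45 rad).
It fails at once if the plate is lifted more than 10 mm off the surface (z of plate_center in the frame of seat above 0.01 m).
It fails at once if a bystander is moved more than 25 mm (distance of any of round_blank, jack, block_box, brush, driver, oil, dish from where it was at the start of the episode above 0.025 m).
It also fails if it takes over 59 s, if anything falls off the work surface, if the arm or the gripper's body presses on something with over 40 N, if the wrist force passes 120 N, or if a joint passes its speed limit or range.

## Working session

There is one attempt and no reset: what is moved stays moved. The work goes in short steps, Python scripts to look and compute and a tool call to move; the robot and the scene stay as the last step left them, time stands still between calls to the robot, and variables do not carry over. Pictures are saved under pics/ and viewed, and the job is handed in when it is done.

Besides the shell and the picture viewer there is one more tool, called after "Call:" by a JSON object that holds its "op" and its "data", one argument or row to a line. drive_tool: Moves the arm, as the interface text tells. Its arguments: {"type":"object","properties":{"steps":{"type":"array"}},"required":["steps"]}

```bash
ls; mkdir -p pics; python3 - <<'E'
from bench import arm
import cv2
s=arm.read_state(); print({k:s[k] for k in ('clock','position','ee_rot','contact_force','gripper_width')}, arm.grip_point_offset)
for n in ('scene','top'):
    im,d=arm.get_image(n); cv2.imwrite(f'pics/{n}0.png',im)
    import numpy as np; np.save(f'pics/{n}0.npy',d)
    p=arm.camera_params(n); print(n,p)
print(arm.camera_params('wrist'))
E
```

```text
pics
{'clock': 0.0, 'position': array([ 137.97185199, -608.96772878,  230.21330695]), 'ee_rot': array([-1.11069690e-01,  9.93811995e-01,  1.10249957e-03, -1.66175556e-04]), 'contact_force': array([-0.14557233,  0.59777097,  0.02241482]), 'gripper_width': 85.31379882956965} 18.700000000000003
scene {'K': array([[556.04642305,   0.        , 314.07640808],
       [  0.        , 556.04642305, 241.77535245],
       [  0.        ,   0.        ,   1.        ]]), 'dist': array([-0.11952041,  0.        ,  0.        ,  0.        ,  0.        ]), 'world_to_cam': array([[-5.54185048e-01,  8.32261035e-01, -1.48493300e-02,
         3.75864297e+02],
       [-6.90481830e-01, -4.49667936e-01,  5.66598262e-01,
         2.99183232e+02],
       [ 4.64880388e-01,  3.24253477e-01,  8.23860369e-01,
        -1.31050945e+03],
       [ 0.00000000e+00,  0.00000000e+00,  0.00000000e+00,
         1.00000000e+00]])}
top {'K': array([[494.07181888,   0.        , 310.22314515],
       [  0.        , 494.07181888, 237.55530022],
       [  0.        ,   0.        ,   1.        ]]), 'dist': array([0.01498199, 0.      
[... 293 characters left out ...]
  -1.11424048e+03],
       [ 0.00000000e+00,  0.00000000e+00,  0.00000000e+00,
         1.00000000e+00]])}
{'K': array([[383.45767327,   0.        , 325.82618916],
       [  0.        , 383.45767327, 241.21362401],
       [  0.        ,   0.        ,   1.        ]]), 'dist': array([-0.08026493,  0.        ,  0.        ,  0.        ,  0.        ]), 'mount': array([[ 3.29937477e-04,  9.53392616e-01,  3.01732351e-01,
         7.72079984e+01],
       [ 9.99999889e-01, -4.16401121e-04,  2.22237733e-04,
         2.96805359e-01],
       [ 3.37521503e-04,  3.01732244e-01, -9.53392647e-01,
        -1.42406583e+02],
       [ 0.00000000e+00,  0.00000000e+00,  0.00000000e+00,
         1.00000000e+00]])}
```

View pics/scene0.png

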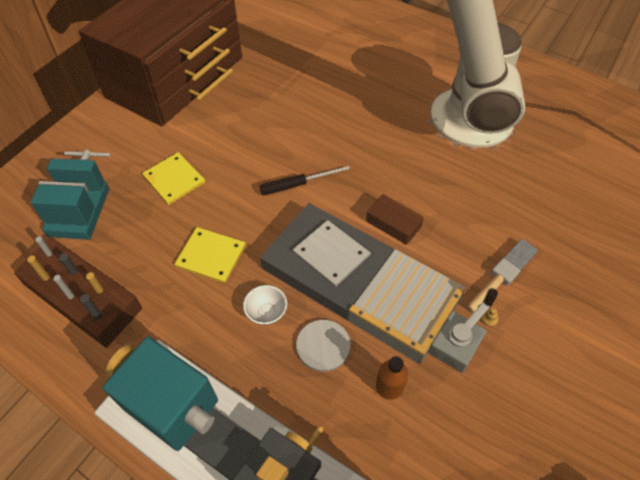

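View pics/top0.png

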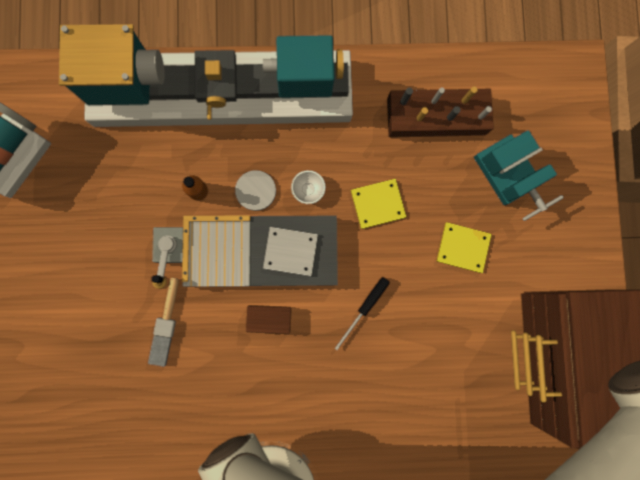

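The scene picture shows the plate on the dark run-on plate (around (332,250)), the striped chuck with its brass corner (around (408,298)), and the lever with knob at (490,297). In the top picture the plate is at (291,251) and the chuck stripes at (220,252). Next I'll zoom in and measure.

```bash
cat > h.py <<'E'
import numpy as np, cv2
from bench import arm
def ray(n,uv,P=None,T=None):
    p=arm.camera_params(n) if P is None else P
    W=p['world_to_cam'] if T is None else T
    u=cv2.undistortPoints(np.array(uv,float).reshape(-1,1,2),p['K'],p['dist']).reshape(-1,2)
    d=np.c_[u[:,0],-u[:,1],-np.ones(len(u))]
    R,t=W[:3,:3],W[:3,3]
    return -R.T@t, d@R
def plane(n,uv,z,T=None):
    o,d=ray(n,uv,T=T); return o+d*((z-o[2])/d[:,2:3])
def proj(n,X,T=None):
    p=arm.camera_params(n); W=p['world_to_cam'] if T is None else T
    c=np.atleast_2d(X)@W[:3,:3].T+W[:3,3]
    c=c*[1,-1,-1]
    return cv2.projectPoints(c.reshape(-1,1,3),np.zeros(3),np.zeros(3),p['K'],p['dist'])[0].reshape(-1,2)
def wristT(s):
    from scipy.spatial.transform import Rotation as R
    T=np.eye(4);T[:3,:3]=R.from_quat(s['ee_rot']).as_matrix();T[:3,3]=s['position']
    return np.linalg.inv(T@arm.camera_params('wrist')['mount'])
E
python3 - <<'E'
import cv2
a=cv2.imread('pics/top0.png')[200:300,140:350]
cv2.imwrite('pics/top0z.png',cv2.resize(a,None,fx=3.8,fy=3.8,interpolation=cv2.INTER_CUBIC))
a=cv2.imread('pics/scene0.png')[190:380,250:510]
cv2.imwrite('pics/scene0z.png',cv2.resize(a,None,fx=3,fy=3,interpolation=cv2.INTER_CUBIC))
E
```

```text
(no output)
```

View pics/top0z.png

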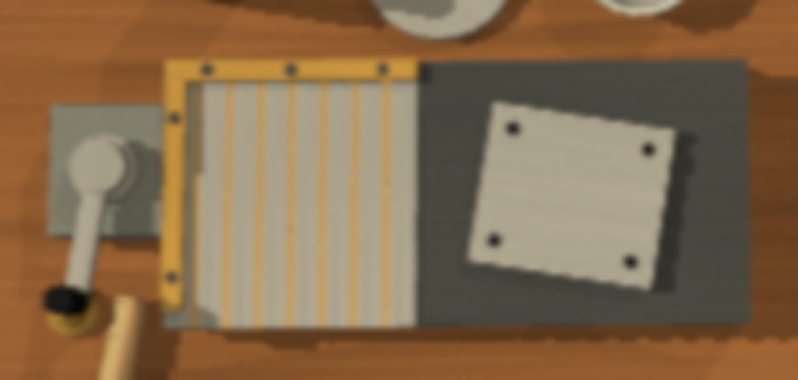

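View pics/scene0z.png

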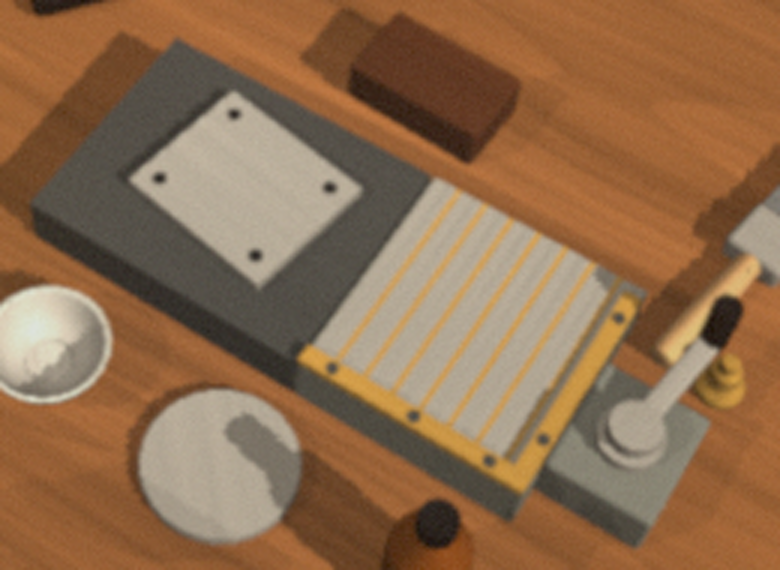

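```bash
cat > m.py <<'E'
from h import *
f=lambda a,s,o:(np.array(a,float)+.5)/s-.5+np.array(o)
C=np.array([[75,-200],[-85,-200],[-85,0],[75,150],[-85,150]],float); Z=[40,40,40,46,40]
pt={'top':f([(748,60),(750,322),(417,326),(162,60),(163,327)],3.8,(140,200)),
'scene':f([(33,207),(178,40),(437,180),(515,493),(643,290)],3,(250,190))}
pp={'top':f([(492,101),(677,129),(653,291),(468,263)],3.8,(140,200)),
'scene':f([(261,290),(128,178),(232,91),(363,187)],3,(250,190))}
def rigid(A,B):
    a,b=A.mean(0),B.mean(0); H=(A-a).T@(B-b); th=np.arctan2(H[0,1]-H[1,0],H[0,0]+H[1,1])
    R=np.array([[np.cos(th),-np.sin(th)],[np.sin(th),np.cos(th)]]); return th,R,b-R@a
P=[];Q=[]
for n in pt:
    X=np.array([plane(n,[u],z)[0] for u,z in zip(pt[n],Z)])[:,:2]
    th,R,t=rigid(C,X); print(n,np.degrees(th),t,'res',np.round(X-(C@R.T+t),1).tolist())
    Y=plane(n,pp[n],50)[:,:2]; c=Y.mean(0)
    print(' plate',c,[round(float(np.linalg.norm(Y[i]-Y[i-1])),1) for i in range(4)],'chuckframe',np.round((Y-t)@R,1).tolist(),(c-t)@R)
E
python3 m.py
python3 - <<'E'
from h import *
for n in('top','scene'):
    im=cv2.imread(f'pics/{n}0.png'); d=np.load(f'pics/{n}0.npy')
    hsv=cv2.cvtColor(im,cv2.COLOR_BGR2HSV)
    m=((hsv[...,1]<60)&(hsv[...,2]>110)).astype('u1')*255
    x,y=(291,251) if n=='top' else (332,250)
    k,l=cv2.connectedComponents(m); 
    mm=(l==l[y,x]).astype('u1'); mm=cv2.morphologyEx(mm,cv2.MORPH_CLOSE,np.ones((7,7)))
    print(n,im[y,x],mm.sum())
    c=max(cv2.findContours(mm,0,1)[0],key=cv2.contourArea); 
    M=cv2.moments(mm,True); print(plane(n,[(M['m10']/M['m00'],M['m01']/M['m00'])],50))
    print(cv2.boxPoints(cv2.minAreaRect(c)))
    # depth point
    o,dd=ray(n,[(x,y)]); print('depth pt',(o+dd*d[y,x]))
E
```

```text
top -1.0703830200402447 [543.28237459  35.84308004] res [[-1.0, -0.6], [0.6, 0.3], [-0.1, -0.9], [-0.0, 1.7], [0.6, -0.4]]
 plate [532.93707098 -58.08517235] [97.8, 112.0, 97.8, 111.0] chuckframe [[48.5, -46.1], [31.0, -156.8], [-65.7, -141.6], [-48.2, -31.9]] [ -8.58886027 -94.1051188 ]
scene -1.238992902012686 [545.9896432   37.13642287] res [[0.1, 3.7], [0.1, 2.0], [0.1, 2.0], [1.0, -4.0], [-1.3, -3.7]]
 plate [535.52786598 -54.97247444] [97.9, 114.9, 94.0, 110.2] chuckframe [[49.1, -42.6], [28.9, -155.7], [-63.8, -140.0], [-48.1, -31.0]] [ -8.46767712 -92.31357533]
top [143 165 174] 2082
[[533.32734766 -56.97885326  50.        ]]
[[262.19733 268.08377]
 [268.82166 226.12973]
 [317.3487  233.7919 ]
 [310.72437 275.74594]]
depth pt [[532.79113041 -59.73849466  54.87178495]]
scene [153 170 184] 2676
[[536.92626537 -53.46025656  50.        ]]
[[292.19797 249.98018]
 [322.58414 212.84157]
 [371.15842 252.58415]
 [340.77225 289.72278]]
depth pt [[533.23515591 -55.40365449  50.69721948]]
```

```bash
python3 - <<'E'
from h import *
print('tcp px',proj('top',[138,-609,231]),proj('scene',[138,-609,231]))
for n in('top','scene'):
    d=np.load(f'pics/{n}0.npy'); v,u=np.mgrid[0:480:3,0:640:3]; v=v.ravel();u=u.ravel()
    ok=d[v,u]>0; o,r=ray(n,np.c_[u,v][ok]); X=o+r*d[v,u][ok][:,None]
    A=np.array([138,-609]);B=np.array([520,-134]);e=(B-A)/np.linalg.norm(B-A)
    s=(X[:,:2]-A)@e; p=(X[:,:2]-A)@[-e[1],e[0]]
    for k in range(-100,650,50):
        q=(s>=k)&(s<k+50)&(abs(p)<130)
        print(n,k,q.sum(), np.round(np.percentile(X[q,2],[50,98]),0) if q.any() else '')
E
```

```text
tcp px [[593.98015436 451.38746276]] [[223.47991026 -19.68571205]]
top -100 111 [1. 6.]
top -50 160 [  2. 203.]
top 0 492 [137. 203.]
top 50 459 [ 73. 202.]
top 100 414 [  3. 189.]
top 150 373 [  2. 608.]
top 200 752 [551. 615.]
top 250 289 [  1. 599.]
top 300 269 [1. 5.]
top 350 267 [1. 5.]
top 400 262 [1. 5.]
top 450 265 [ 1. 27.]
top 500 257 [1. 5.]
top 550 262 [ 2. 42.]
top 600 262 [40. 54.]
scene -100 48 [-0.  3.]
scene -50 59 [  0. 200.]
scene 0 250 [100. 201.]
scene 50 284 [ 81. 200.]
scene 100 282 [  4. 188.]
scene 150 190 [ -0. 167.]
scene 200 173 [-0.  3.]
scene 250 180 [-1.  3.]
scene 300 199 [-1.  3.]
scene 350 214 [-1.  2.]
scene 400 191 [-0.  3.]
scene 450 277 [ 0. 26.]
scene 500 233 [-0.  3.]
scene 550 216 [ 1. 42.]
scene 600 240 [40. 52.]
```

Call:
{"op": "drive_tool", "data": {
  "steps": [
    [0,0,-0.04,0,0.05],
    [0,0,0,-8.4,0.05],
    [0,0,0,-8.4,0.05],
    [0,0,0,-8.4,0.05],
    [0,0,0,-8.4,0.05],
    [0,0,0,-8.4,0.05],
    [0,0,0,-8.4,0.05],
    [0,0,0,-8.4,0.05],
    [0,0,0,-8.4,0.05],
    [0,0,0,0,0.05]
  ]
}}

```text
clock: 1.1
position: [138.1, -609.3, 270.7]
ee_rot: [-0.642, 0.766, 0.001, 0.0]
contact_force: [1.0, -0.2, 0.4]
gripper_width: 50.1
```

Call:
{"op": "drive_tool", "data": {
  "steps": [
    [-0.041,-0.0226,0,0,0.05],
    [-0.041,-0.0226,0,0,0.05],
    [-0.041,-0.0226,0,0,0.05],
    [-0.041,-0.0226,0,0,0.05],
    [-0.041,-0.0226,0,0,0.05],
    [-0.041,-0.0226,0,0,0.05],
    [-0.041,-0.0226,0,0,0.05],
    [-0.041,-0.0226,0,0,0.05],
    [-0.041,-0.0226,0,0,0.05],
    [-0.041,-0.0226,0,0,0.05],
    [-0.041,-0.0226,0,0,0.05],
    [-0.041,-0.0226,0,0,0.05],
    [-0.041,-0.0226,0,0,0.05],
    [0,0,0.03,0,0.05],
    [0,0,0,0,0.05],
    [0,0,0,0,0.05]
  ]
}}

```text
clock: 2.7
position: [519.8, -136.2, 241.1]
ee_rot: [-0.642, 0.767, 0.0, -0.001]
contact_force: [0.2, 0.2, 0.3]
gripper_width: 50.2
```

```bash
python3 - <<'E'
from h import *
s=arm.read_state(); print(s['position'],s['ee_rot'],s['contact_force'],s['joints'])
im,d=arm.get_image('wrist'); cv2.imwrite('pics/w1.png',im); np.save('pics/w1.npy',d)
np.save('pics/w1T.npy',wristT(s))
print(s['clock'])
E
```

```text
[ 519.80816271 -136.18743641  241.13757387] [-6.41930936e-01  7.66761792e-01  3.62833431e-04 -9.46269408e-04] [0.24055104 0.15694428 0.28197325] [ 4.60456134e-02  2.29259588e-01 -1.90688381e-01  6.23186986e-04
 -1.15279366e+00 -2.23066774e-01]
2.7
```

View pics/w1.png

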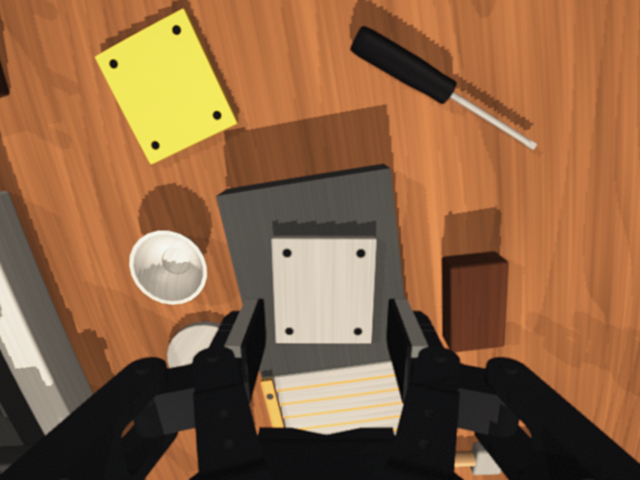

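The wrist view shows the plate at about (272..377, 238..343), square with the image axes. So the jaws are parallel to its near edge, and the box and driver are clear.

```bash
python3 - <<'E'
from h import *
T=np.load('pics/w1T.npy'); Y=plane('wrist',[(272,238),(377,238),(374,343),(276,342)],50,T)
print(Y, Y.mean(0),[np.linalg.norm(Y[i]-Y[i-1]) for i in range(4)])
print('runon',plane('wrist',[(218,195),(389,166)],40,T))
e=Y[1]-Y[0]; print(np.degrees(np.arctan2(e[1],e[0])))
# in tool frame
s=arm.read_state()
from scipy.spatial.transform import Rotation as R
print((Y-s['position'])@R.from_quat(s['ee_rot']).as_matrix())
E
```

```text
[[ 572.04214863 -119.84642689   50.        ]
 [ 477.85767234 -102.99074546   50.        ]
 [ 495.51876039    5.78780389   50.        ]
 [ 592.04689109  -12.72496426   50.        ]] [534.36636811 -57.44358318  50.        ] [np.float64(108.97337967250186), np.float64(95.68087358840243), np.float64(110.20293476338706), np.float64(98.28734710262313)]
runon [[ 613.82376786 -165.86636649   40.        ]
 [ 457.20381022 -164.24803603   40.        ]]
169.8535022679617
[[ -25.70581756  -47.92711523  192.12219282]
 [ -25.71697709   47.75374282  192.06881717]
 [-135.90574884   49.51901472  191.99652004]
 [-134.67598702  -48.76062302  192.05213388]]
```

Call:
{"op": "drive_tool", "data": {
  "steps": [
    [0,0,0.045,0,0.05],
    [0,0,0.045,0,0.05],
    [0,0,0.045,0,0.05],
    [0,0,0.045,0,0.05],
    [0,0,0.005,0,0.05],
    [0,0,0.005,0,0.05],
    [0,0,0,0,0.05]
  ]
}}

```text
clock: 3.45
position: [522.0, -136.4, 53.4]
ee_rot: [-0.642, 0.766, -0.001, 0.001]
contact_force: [-0.2, -0.2, 0.1]
gripper_width: 50.0
```

Call:
{"op": "drive_tool", "data": {
  "steps": [
    [0,0,0.004,0,0.05],
    [0,0,0.002,0,0.05],
    [0,0,0.001,0,0.05],
    [0,0,0,0,0.05]
  ]
}}

```text
clock: 3.85
position: [520.5, -135.8, 44.7]
ee_rot: [-0.643, 0.766, -0.0, 0.0]
contact_force: [0.7, 0.2, 0.3]
gripper_width: 50.0
```

Call:
{"op": "drive_tool", "data": {
  "steps": [
    [0,0,0.001,0,0.05],
    [0,0,0.001,0,0.05],
    [0,0,0,0,0.05]
  ]
}}

```text
clock: 4.15
position: [520.2, -135.9, 42.2]
ee_rot: [-0.643, 0.766, 0.0, -0.0]
contact_force: [-0.9, 0.2, 0.3]
gripper_width: 49.5
```

```bash
python3 - <<'E'
from h import *
im,d=arm.get_image('scene'); a=im[190:380,250:510]
cv2.imwrite('pics/s2.png',cv2.resize(a,None,fx=3,fy=3,interpolation=cv2.INTER_CUBIC))
E
```

```text
(no output)
```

View pics/s2.png

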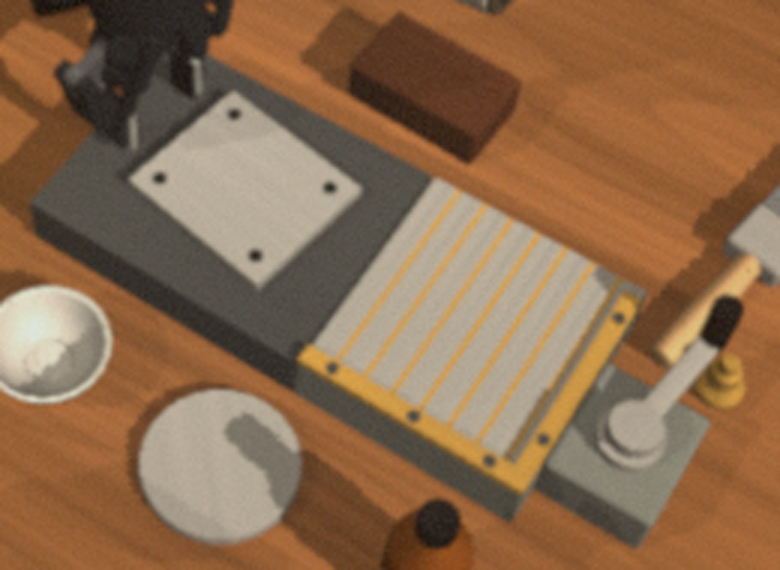

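The fingers stand behind the plate's near edge with no contact (tips at about (133,148) and (197,95) in the zoom). I'll feel for the surface.

Call:
{"op": "drive_tool", "data": {
  "steps": [
    [0,0,0.001,0,0.05],
    [0,0,0.001,0,0.05],
    [0,0,0,0,0.05]
  ]
}}

```text
clock: 4.5
position: [520.1, -135.9, 40.1]
ee_rot: [-0.643, 0.766, 0.0, -0.0]
contact_force: [-0.1, 0.4, 0.7]
gripper_width: 50.1
```

Call:
{"op": "drive_tool", "data": {
  "steps": [
    [0,0,0.001,0,0.05],
    [0,0,0.001,0,0.05],
    [0,0,0,0,0.05]
  ]
}}

```text
clock: 4.8
position: [520.2, -135.9, 38.2]
ee_rot: [-0.643, 0.766, 0.0, -0.0]
contact_force: [-0.9, 0.0, 0.6]
gripper_width: 50.1
```

Call:
{"op": "drive_tool", "data": {
  "steps": [
    [-0.006,0,0,0,0.05],
    [-0.006,0,0,0,0.05],
    [-0.002,0,0,0,0.05],
    [-0.002,0,0,0,0.05],
    [-0.003,0,0,0,0.05],
    [-0.004,0,0,0,0.05],
    [-0.005,0,0,0,0.05]
  ]
}}

```text
clock: 5.5
position: [524.9, -108.5, 38.4]
ee_rot: [-0.642, 0.766, 0.0, -0.0]
contact_force: [-0.4, -4.0, 1.3]
gripper_width: 49.5
```

```bash
python3 - <<'E'
from h import *
im,d=arm.get_image('scene'); a=im[190:380,250:510]
cv2.imwrite('pics/s3.png',cv2.resize(a,None,fx=3,fy=3,interpolation=cv2.INTER_CUBIC))
E
```

```text
(no output)
```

View pics/s3.png

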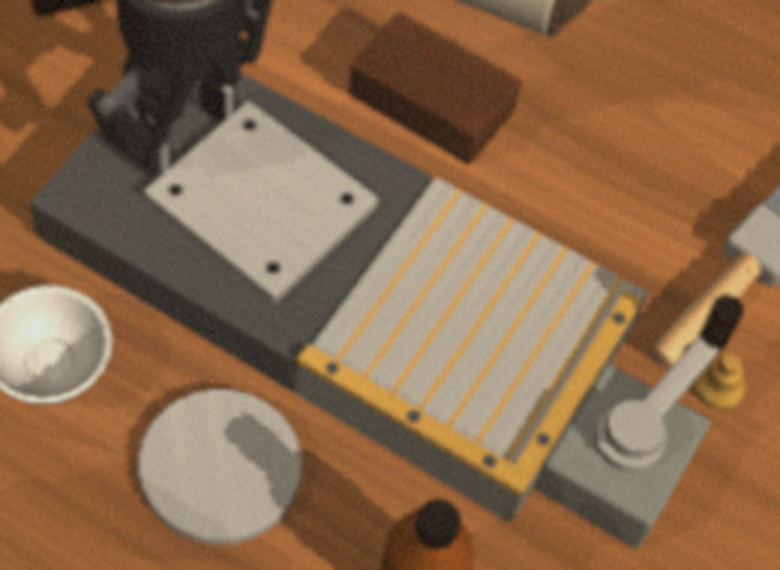

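The plate is sliding with the fingers, at 4 N, with its corners now at (250,100)…(277,300) in the zoom. I'll go on pushing and turn it 9° counter-clockwise along the way.

Call:
{"op": "drive_tool", "data": {
  "steps": [
    [-0.007,0,0,-0.5,0.05],
    [-0.008,0,0,-0.6,0.05],
    [-0.008,0,0,-0.6,0.05],
    [-0.008,0,0,-0.6,0.05],
    [-0.008,0,0,-0.6,0.05],
    [-0.008,0,0,-0.6,0.05],
    [-0.008,0,0,-0.6,0.05],
    [-0.008,0,0,-0.6,0.05],
    [-0.008,0,0,-0.6,0.05],
    [-0.008,0,0,-0.6,0.05],
    [-0.007,0,0,-0.6,0.05],
    [-0.005,0,0,-0.6,0.05],
    [-0.003,0,0,-0.6,0.05],
    [0,0,0,0,0.05]
  ]
}}

```text
clock: 6.95
position: [536.5, -14.1, 38.2]
ee_rot: [-0.693, 0.721, 0.0, 0.001]
contact_force: [-1.2, -0.3, 0.2]
gripper_width: 50.0
```

```bash
python3 - <<'E'
from h import *
for n,sl,k in(('scene',np.s_[190:380,250:510],3),('top',np.s_[200:300,140:350],3.8)):
    im,d=arm.get_image(n); a=im[sl]
    cv2.imwrite(f'pics/{n}4.png',cv2.resize(a,None,fx=k,fy=k,interpolation=cv2.INTER_CUBIC))
E
```

```text
(no output)
```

View pics/scene4.png

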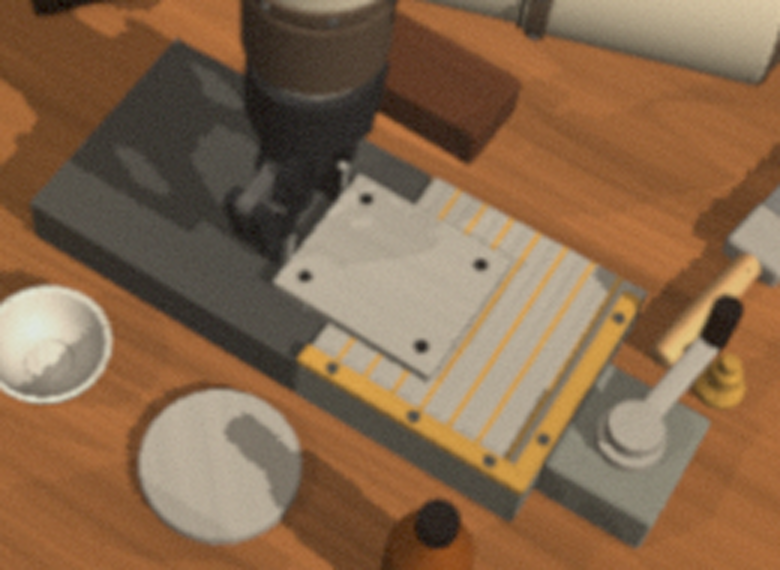

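View pics/top4.png

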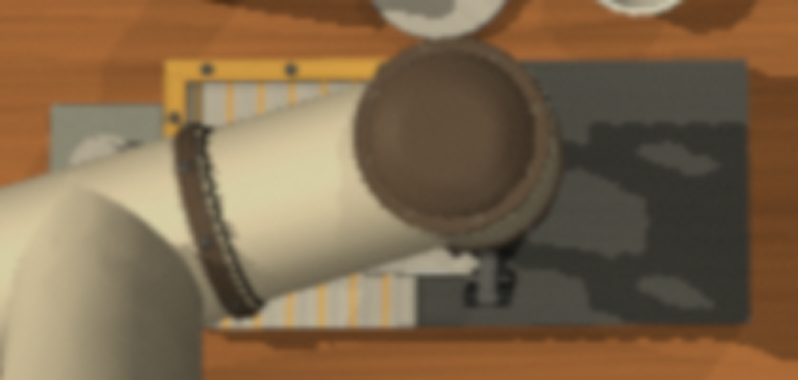

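The plate is now partly on the chuck and roughly square. Its corners in the scene zoom are (361,176), (519,262), (428,380) and (274,284). In the top view the arm hides the plate.

```bash
cat >> h.py <<'E'
th=np.radians(-1.15);CR=np.array([[np.cos(th),-np.sin(th)],[np.sin(th),np.cos(th)]])
def scene_plate(corn,k=3,off=(250,190)):
    # order: (-x,-y),(−x,+y),(+x,+y),(+x,-y) zoom px ; scene-own chuck origin
    uv=(np.array(corn,float)+.5)/k-.5+np.array(off)
    Y=(plane('scene',uv,50)[:,:2]-[545.99,37.14])@CR
    e1=Y[1]-Y[0];e2=Y[2]-Y[3]
    return np.round(Y,1),Y.mean(0).round(1),[round(float(np.degrees(np.arctan2(-e[0],e[1]))),2) for e in(e1,e2)]
E
python3 - <<'E'
from h import *
print(*scene_plate([(361,176),(519,262),(428,380),(274,284)]))
print((np.array([536.5,-14.1])-[544,35.8])@CR)
E
```

```text
[[-54.5 -36.2]
 [-54.9  75.7]
 [ 44.7  70.3]
 [ 41.2 -38.5]] [-5.9 17.8] [0.22, -1.86]
[ -6.49699939 -50.04047361]
```

Call:
{"op": "drive_tool", "data": {
  "steps": [
    [-0.005,0,0,-0.3,0.05],
    [-0.008,0,0,-0.3,0.05],
    [-0.008,0,0,-0.3,0.05],
    [-0.008,0,0,-0.3,0.05],
    [-0.008,0,0,0,0.05],
    [-0.008,0,0,0,0.05],
    [-0.006,0,0,0,0.05],
    [-0.004,0,0,0,0.05],
    [-0.002,0,0,0,0.05],
    [0,0,0,0,0.05]
  ]
}}

```text
clock: 8.05
position: [538.0, 42.6, 38.3]
ee_rot: [-0.7, 0.714, 0.0, 0.0]
contact_force: [-0.2, 0.2, -0.7]
gripper_width: 50.4
```

```bash
python3 - <<'E'
from h import *
for n,sl,k in(('scene',np.s_[190:380,250:510],3),):
    im,d=arm.get_image(n); a=im[sl]
    cv2.imwrite(f'pics/{n}5.png',cv2.resize(a,None,fx=k,fy=k,interpolation=cv2.INTER_CUBIC))
E
```

```text
(no output)
```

View pics/scene5.png

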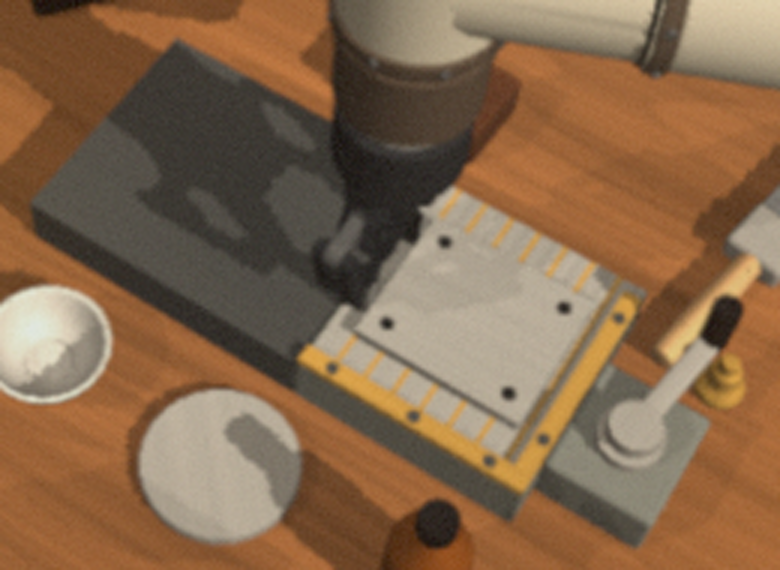

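Call:
{"op": "drive_tool", "data": {
  "steps": [
    [0.005,0,0,0,0.05],
    [0.01,0,0,0,0.05],
    [0,0,-0.03,0,0.05],
    [0,0,-0.03,0,0.05],
    [0,0,0,8.5,0.05],
    [0,0,0,8.5,0.05],
    [0,0,0,8.5,0.05],
    [0,0,0,8.5,0.05],
    [0,0,0,8.5,0.05],
    [0,0,0,8.5,0.05],
    [0,0,0,8.5,0.05],
    [0,0,0,8.5,0.05],
    [0,0,0,8.5,0.05],
    [0,0,0,8.5,0.05],
    [0,0,0,5,0.05],
    [0.024,0.027,0,0,0.05],
    [0.024,0.027,0,0,0.05],
    [0.024,0.027,0,0,0.05],
    [0,0,0,0,0.05],
    [0,0,0,0,0.05]
  ]
}}

```text
clock: 10.1
position: [467.2, 109.5, 98.7]
ee_rot: [0.009, 1.0, 0.0, 0.001]
contact_force: [0.3, -0.8, 0.1]
gripper_width: 49.7
```

```bash
python3 - <<'E'
from h import *
s=arm.read_state(); print(s['position'],s['ee_rot'])
im,d=arm.get_image('wrist'); cv2.imwrite('pics/w6.png',im); np.save('pics/w6T.npy',wristT(s))
im,d=arm.get_image('top'); cv2.imwrite('pics/top6.png',cv2.resize(im[200:300,140:350],None,fx=3.8,fy=3.8,interpolation=cv2.INTER_CUBIC))
im,d=arm.get_image('scene'); cv2.imwrite('pics/scene6.png',cv2.resize(im[190:380,250:510],None,fx=3,fy=3,interpolation=cv2.INTER_CUBIC))
E
```

```text
[467.21863187 109.54973495  98.74559975] [9.27007143e-03 9.99956852e-01 2.96986606e-04 5.20626405e-04]
```

View pics/scene6.png

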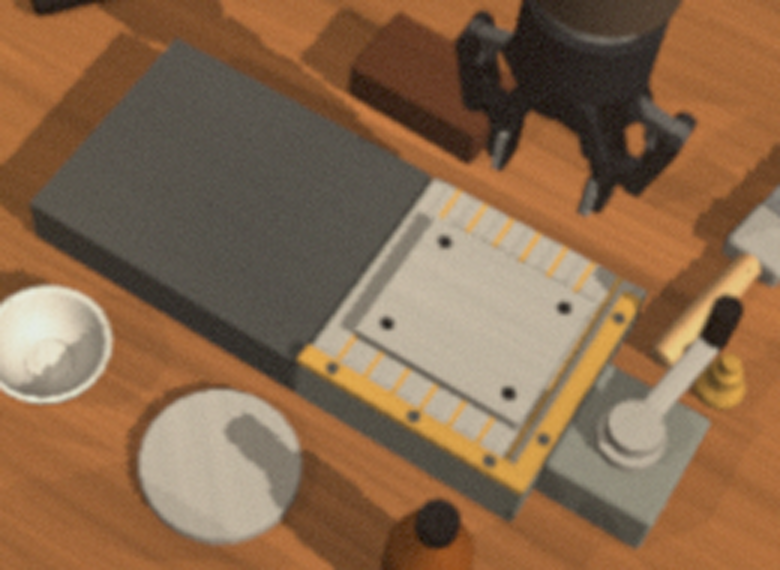

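View pics/top6.png

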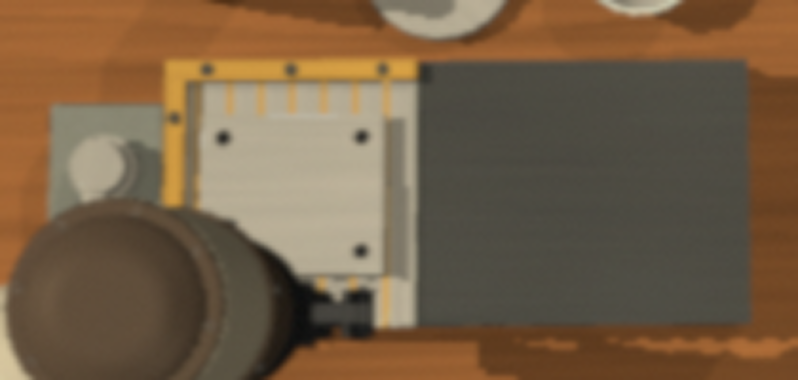

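View pics/w6.png

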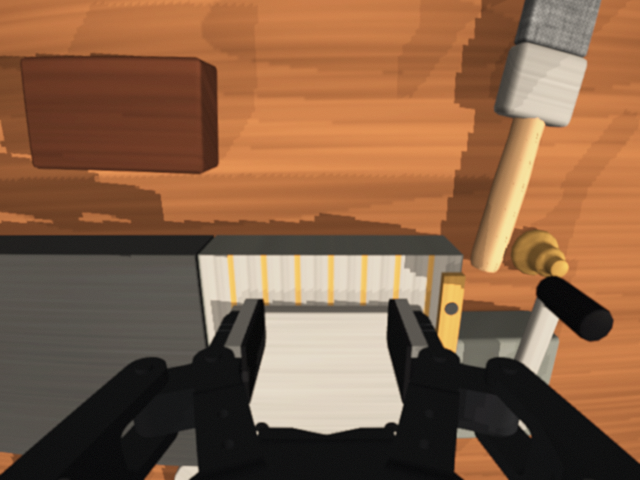

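The plate is square on the chuck with a gap of about 9 mm to the end stop and about 21 mm to the rail. In the wrist view its front edge runs along row 307 and the finger tips sit in front of it. Now to check the gap along the tool's x.

```bash
python3 - <<'E'
from h import *
from scipy.spatial.transform import Rotation as R
T=np.load('pics/w6T.npy'); s=arm.read_state()
Y=plane('wrist',[(268,308),(385,308)],50,T); print(Y,((Y-s['position'])@R.from_quat(s['ee_rot']).as_matrix()).round(1), ((Y[:,:2]-[544,35.8])@CR).round(1))
W=plane('wrist',[(198,255),(462,255),(210,236),(447,236)],40,T); print(((W[:,:2]-[544,35.8])@CR).round(1))
E
```

```text
[[488.87302685  77.28611505  50.        ]
 [490.06635668 142.32938546  50.        ]] [[-21.7 -31.   48.4]
 [-21.5  34.   48.4]] [[-55.9  40.4]
 [-56.1 105.4]]
[[-83.5   0.7]
 [-83.8 149.1]
 [-94.7   8.5]
 [-94.9 139.4]]
```

Call:
{"op": "drive_tool", "data": {
  "steps": [
    [0,0,0.03,0,0.05],
    [0,0,0.02,0,0.05],
    [0,0,0.007,0,0.05],
    [0,0,0.003,0,0.05],
    [0,0,0,0,0.05],
    [-0.005,0,0,0,0.05],
    [-0.003,0,0,0,0.05],
    [-0.002,0,0,0,0.05],
    [-0.002,0,0,0,0.05],
    [-0.005,0,0,0,0.05],
    [-0.006,0,0,0,0.05],
    [-0.005,0,0,0,0.05],
    [-0.002,0,0,0,0.05],
    [0,0,0,0,0.05]
  ]
}}

```text
clock: 11.65
position: [495.4, 107.8, 37.9]
ee_rot: [0.01, 1.0, -0.001, -0.002]
contact_force: [-4.0, -0.7, 2.7]
gripper_width: 50.3
```

Call:
{"op": "drive_tool", "data": {
  "steps": [
    [-0.001,0,0,0,0.05],
    [-0.001,0,0,0,0.05],
    [-0.001,0,0,0,0.05],
    [0,0,0,0,0.05]
  ]
}}

```text
clock: 12.05
position: [498.2, 107.8, 37.9]
ee_rot: [0.01, 1.0, -0.001, -0.002]
contact_force: [-4.7, -0.3, 2.3]
gripper_width: 50.1
```

Call:
{"op": "drive_tool", "data": {
  "steps": [
    [-0.001,0,0,0,0.05],
    [-0.001,0,0,0,0.05],
    [0,0,0,0,0.05]
  ]
}}

```text
clock: 12.35
position: [500.2, 107.8, 37.9]
ee_rot: [0.01, 1.0, -0.001, -0.002]
contact_force: [-6.0, -0.9, 2.9]
gripper_width: 50.0
```

Call:
{"op": "drive_tool", "data": {
  "steps": [
    [-0.001,0,0,0,0.05],
    [-0.001,0,0,0,0.05],
    [0,0,0,0,0.05]
  ]
}}

```text
clock: 12.65
position: [502.2, 107.8, 37.9]
ee_rot: [0.01, 1.0, -0.001, -0.002]
contact_force: [-5.6, -0.4, 3.7]
gripper_width: 50.3
```

Call:
{"op": "drive_tool", "data": {
  "steps": [
    [-0.001,0,0,0,0.05],
    [-0.001,0,0,0,0.05],
    [0,0,0,0,0.05]
  ]
}}

```text
clock: 12.95
position: [503.0, 107.6, 37.8]
ee_rot: [0.01, 1.0, -0.001, -0.003]
contact_force: [-9.1, 0.7, 5.7]
gripper_width: 49.9
```

```bash
python3 - <<'E'
from h import *
im,d=arm.get_image('scene'); cv2.imwrite('pics/scene7.png',cv2.resize(im[190:380,250:510],None,fx=3,fy=3,interpolation=cv2.INTER_CUBIC))
E
```

```text
(no output)
```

View pics/scene7.png

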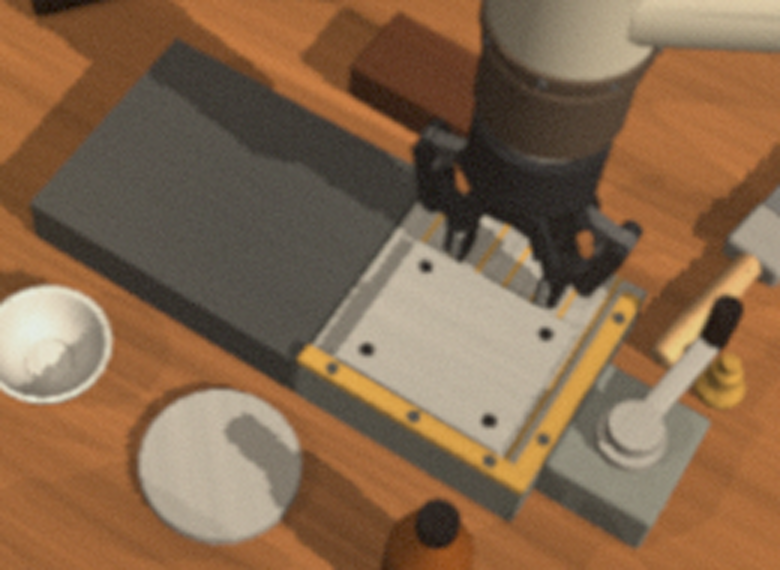

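The plate's far edge now lies along the back rail, the force has gone up and the motion has stalled. I'll press a little more to square it.

Call:
{"op": "drive_tool", "data": {
  "steps": [
    [-0.001,0,0,0,0.05],
    [-0.001,0,0,0,0.05],
    [0,0,0,0,0.05]
  ]
}}

```text
clock: 13.3
position: [503.0, 107.4, 37.6]
ee_rot: [0.01, 1.0, -0.002, -0.005]
contact_force: [-14.2, 3.9, 9.1]
gripper_width: 50.1
```

Call:
{"op": "drive_tool", "data": {
  "steps": [
    [0.004,0,0,0,0.05],
    [0.011,0,0,0,0.05],
    [0,0,-0.03,0,0.05],
    [0,0,-0.03,0,0.05],
    [0,0,0,-8.5,0.05],
    [0,0,0,-8.5,0.05],
    [0,0,0,-8.5,0.05],
    [0,0,0,-8.5,0.05],
    [0,0,0,-8.5,0.05],
    [0,0,0,-8.5,0.05],
    [0,0,0,-8.5,0.05],
    [0,0,0,-8.5,0.05],
    [0,0,0,-8.5,0.05],
    [0,0,0,-8.5,0.05],
    [0,0,0,-5,0.05],
    [0,0,0,0,0.05]
  ]
}}

```text
clock: 14.9
position: [493.5, 109.1, 98.5]
ee_rot: [-0.7, 0.714, -0.0, 0.001]
contact_force: [0.3, -0.3, 0.0]
gripper_width: 50.3
```

Call:
{"op": "drive_tool", "data": {
  "steps": [
    [0.025,-0.021,0,0,0.05],
    [0.025,-0.021,0,0,0.05],
    [0.026,-0.022,0,0,0.05],
    [0,0,0,0,0.05],
    [0,0,0,0,0.05]
  ]
}}

```text
clock: 15.4
position: [555.7, 31.1, 98.0]
ee_rot: [-0.699, 0.715, 0.0, 0.0]
contact_force: [-0.7, 0.6, 0.3]
gripper_width: 49.9
```

```bash
python3 - <<'E'
from h import *
s=arm.read_state(); print(s['position'],s['ee_rot'])
im,d=arm.get_image('wrist'); cv2.imwrite('pics/w8.png',im); np.save('pics/w8T.npy',wristT(s))
E
```

```text
[555.65665109  31.11268439  97.98895807] [-6.98954197e-01  7.15166433e-01  3.68858109e-05  3.58656271e-05]
```

View pics/w8.png

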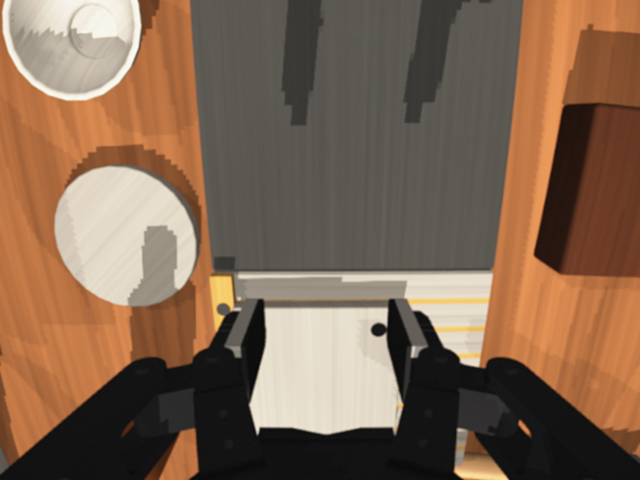

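```bash
python3 - <<'E'
from h import *
T=np.load('pics/w8T.npy')
Y=plane('wrist',[(268,305),(385,306)],50,T); print(((Y[:,:2]-[544,35.8])@CR).round(1))
print(((np.array([555.7,31.1])-[544,35.8])@CR).round(1))
W=plane('wrist',[(240,270),(490,269)],40,T); print(((W[:,:2]-[544,35.8])@CR).round(1))
E
```

```text
[[ 43.7  15.7]
 [-21.   16.5]]
[11.8 -4.5]
[[ 60.1  -1.1]
 [-81.9  -1.2]]
```

Call:
{"op": "drive_tool", "data": {
  "steps": [
    [0,0,0.03,0,0.05],
    [0,0,0.02,0,0.05],
    [0,0,0.007,0,0.05],
    [0,0,0.003,0,0.05],
    [0,0,0,0,0.05],
    [-0.004,0,0,0,0.05],
    [-0.003,0,0,0,0.05],
    [-0.002,0,0,0,0.05],
    [-0.002,0,0,0,0.05],
    [-0.002,0,0,0,0.05],
    [0,0,0,0,0.05]
  ]
}}

```text
clock: 16.55
position: [555.9, 44.0, 38.9]
ee_rot: [-0.7, 0.714, -0.0, -0.0]
contact_force: [-0.0, -4.2, 3.5]
gripper_width: 50.2
```

Call:
{"op": "drive_tool", "data": {
  "steps": [
    [-0.002,0,0,0,0.05],
    [-0.002,0,0,0,0.05],
    [-0.002,0,0,0,0.05],
    [-0.001,0,0,0,0.05],
    [0,0,0,0,0.05]
  ]
}}

```text
clock: 17.05
position: [555.9, 50.8, 38.8]
ee_rot: [-0.7, 0.714, -0.0, -0.0]
contact_force: [0.2, -4.4, 3.7]
gripper_width: 50.7
```

Call:
{"op": "drive_tool", "data": {
  "steps": [
    [-0.001,0,0,0,0.05],
    [-0.001,0,0,0,0.05],
    [0,0,0,0,0.05]
  ]
}}

```text
clock: 17.35
position: [555.9, 52.6, 38.8]
ee_rot: [-0.7, 0.714, -0.0, -0.001]
contact_force: [-0.5, -5.5, 4.4]
gripper_width: 50.2
```

Call:
{"op": "drive_tool", "data": {
  "steps": [
    [-0.001,0,0,0,0.05],
    [-0.001,0,0,0,0.05],
    [0,0,0,0,0.05]
  ]
}}

```text
clock: 17.65
position: [555.8, 52.8, 38.8]
ee_rot: [-0.7, 0.714, -0.001, -0.002]
contact_force: [1.5, -13.0, 4.1]
gripper_width: 49.9
```

Call:
{"op": "drive_tool", "data": {
  "steps": [
    [-0.001,0,0,0,0.05],
    [-0.001,0,0,0,0.05],
    [0,0,0,0,0.05]
  ]
}}

```text
clock: 17.95
position: [555.7, 52.9, 38.9]
ee_rot: [-0.7, 0.714, -0.001, -0.003]
contact_force: [3.7, -20.2, 4.7]
gripper_width: 49.9
```

That's firm contact on the end stop (20 N, no motion). I'll back off, lift and check.

Call:
{"op": "drive_tool", "data": {
  "steps": [
    [0.005,0,0,0,0.05],
    [0.01,0,0,0,0.05],
    [0,0,-0.03,0,0.04],
    [0,0,-0.04,0,0.02],
    [0,0,-0.04,0,0],
    [0.05,0,0,0,0],
    [0.05,0,0,0,0],
    [0.05,0,0,0,0],
    [0,0,0,0,0]
  ]
}}

```text
clock: 18.85
position: [552.1, -111.5, 148.1]
ee_rot: [-0.698, 0.716, 0.0, 0.0]
contact_force: [-0.6, 0.1, 0.2]
gripper_width: 0.2
```

```bash
python3 - <<'E'
from h import *
s=arm.read_state(); print(s['position'],s['ee_rot'],s['joints'])
im,d=arm.get_image('top'); cv2.imwrite('pics/top9.png',cv2.resize(im[200:300,140:350],None,fx=3.8,fy=3.8,interpolation=cv2.INTER_CUBIC))
im,d=arm.get_image('scene'); cv2.imwrite('pics/scene9.png',cv2.resize(im[270:380,350:510],None,fx=5,fy=5,interpolation=cv2.INTER_CUBIC))
im,d=arm.get_image('wrist'); cv2.imwrite('pics/w9.png',im); np.save('pics/w9T.npy',wristT(s))
E
```

```text
[ 552.07386282 -111.54034341  148.06242416] [-6.97899327e-01  7.16195843e-01  2.00827471e-04  4.82406638e-05] [ 8.81122313e-02  3.55177270e-01 -2.62899124e-01 -4.56640864e-04
 -9.52899138e-01 -1.13723559e-01]
```

View pics/top9.png

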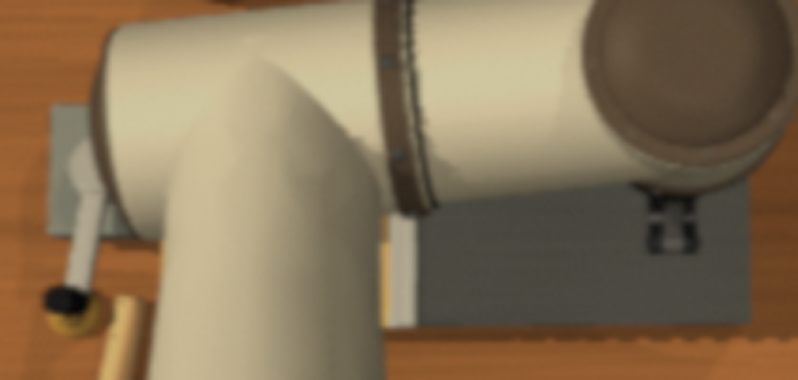

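View pics/scene9.png

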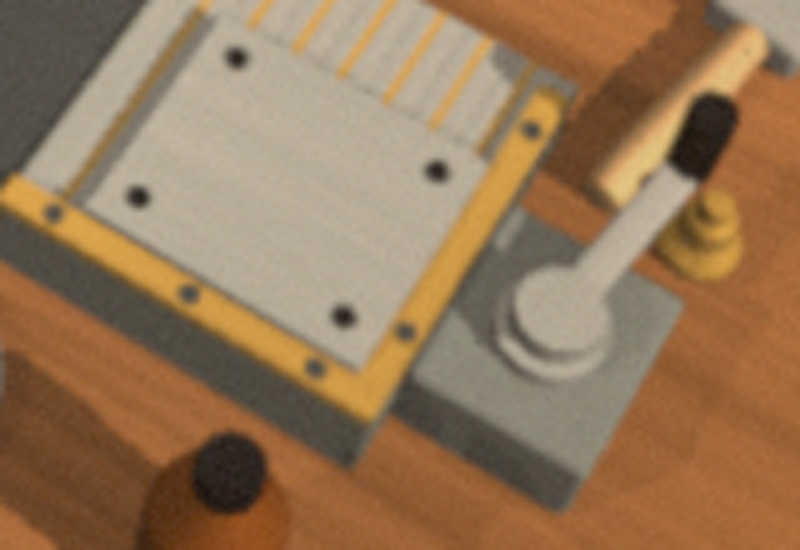

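View pics/w9.png

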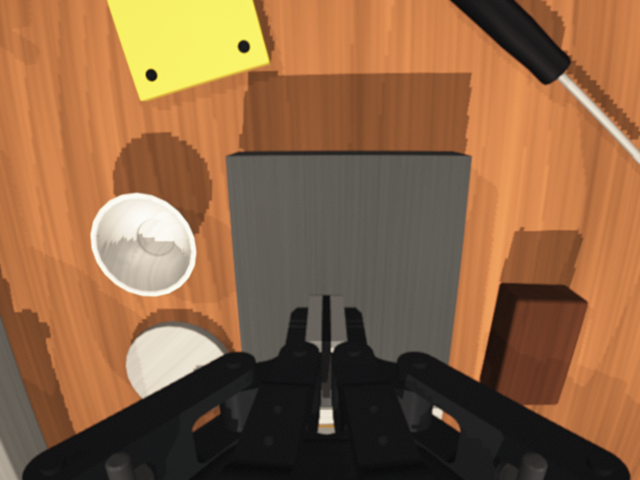

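The scene view shows the plate flush in the brass corner (corner at (362,371) in the zoom), with no gap along either strip. The lever is still over towards the robot. Now for the knob and lever angle, and a numeric check of the plate.

```bash
python3 - <<'E'
from h import *
print(*scene_plate([(212,14),(490,158),(362,371),(85,207)],5,(350,270)))
def ch(n,uv,z,o): return ((plane(n,[uv],z)[0,:2]-o)@CR).round(1)
f=lambda a,s,o:(np.array(a,float)+.5)/s-.5+np.array(o)
oT=[543.3,35.8];oS=[546,37.1]
for nm,t,sc,z in(('knobtop',(64,296),(717,112),93),('knobbase',None,(690,165),55),):
    for n,uv,o in(('top',t and f(t,3.8,(140,200)),oT),('scene',f(sc,5,(350,270)),oS)):
        if uv is not None:
            c=ch(n,uv,z,o); r=c-[10,185]; print(nm,n,c,np.hypot(*r),np.arctan2(r[1],-r[0]))
# triangulate knob top
o1,d1=ray('top',[f((64,296),3.8,(140,200))]);o2,d2=ray('scene',[f((717,112),5,(350,270))])
A=np.c_[d1[0],-d2[0]];t=np.linalg.lstsq(A,o2-o1,rcond=None)[0];print(o1+d1[0]*t[0],o2+d2[0]*t[1])
E
```

```text
[[-32.   24.6]
 [-35.8 136.5]
 [ 61.3 138.2]
 [ 61.   27.9]] [13.6 81.8] [1.96, -0.17]
knobtop top [-67.1 193. ] 77.51393423120774 0.10339135673174182
knobtop scene [-70.1 197.4] 81.05411772390099 0.15358732643177203
knobbase scene [-70.1 197.4] 81.05411772390099 0.15358732643177203
[480.23808654 231.23487641  89.16552633] [478.22744876 235.83564398  90.43511733]
```

Call:
{"op": "drive_tool", "data": {
  "steps": [
    [-0.0445,0.0124,0,0,0],
    [-0.0445,0.0124,0,0,0],
    [-0.0445,0.0124,0,0,0],
    [-0.0445,0.0124,0,0,0],
    [-0.0445,0.0124,0,0,0],
    [-0.0445,0.0124,0,0,0],
    [-0.0445,0.0124,0,0,0],
    [0,0,0,8,0],
    [0,0,0,0,0],
    [0,0,0,0,0]
  ]
}}

```text
clock: 20.0
position: [471.6, 206.5, 148.2]
ee_rot: [-0.65, 0.76, 0.0, -0.0]
contact_force: [-0.5, -0.6, -0.8]
gripper_width: -0.1
```

```bash
python3 - <<'E'
from h import *
s=arm.read_state(); print(s['position'],s['ee_rot'],s['joints'])
print((s['position'][:2]-[544,35.8])@CR)
im,d=arm.get_image('wrist'); cv2.imwrite('pics/w10.png',im); np.save('pics/w10T.npy',wristT(s))
im,d=arm.get_image('scene'); cv2.imwrite('pics/scene10.png',cv2.resize(im[230:380,350:530],None,fx=4,fy=4,interpolation=cv2.INTER_CUBIC))
E
```

```text
[471.6241129  206.52841801 148.19294946] [-6.50253782e-01  7.59717045e-01  8.67521850e-05 -1.50284486e-04] [ 7.28231040e-01  2.79143011e-01 -3.78157374e-01 -2.26784042e-04
 -9.13792938e-01 -8.83051932e-01]
[-75.78781793 169.24145001]
```

View pics/w10.png

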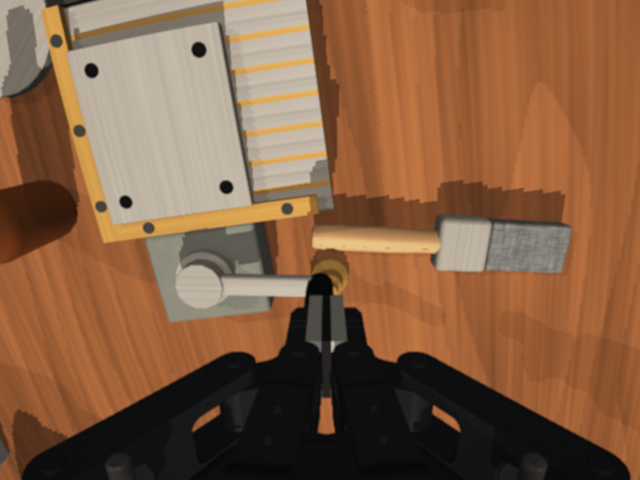

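View pics/scene10.png

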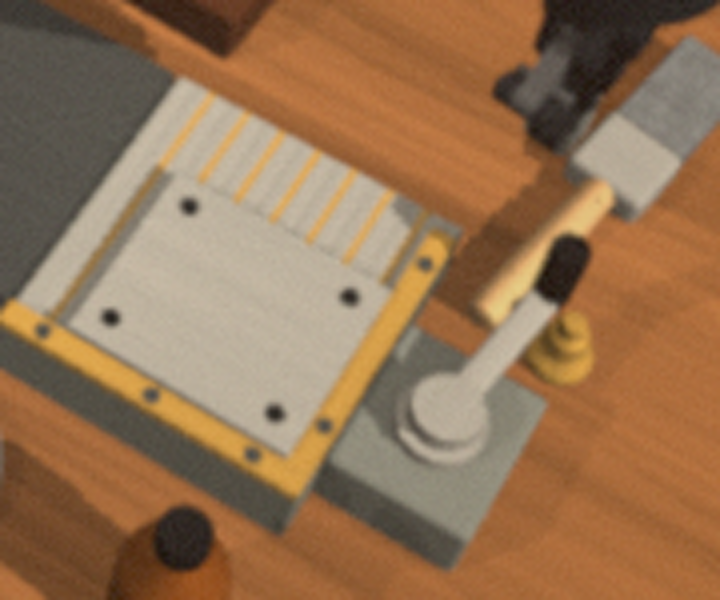

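The wrist view confirms that the plate touches both brass strips. The lever bar lies level at about row 287, from the pivot at (200,287) to the knob at about (320,285), so the tool is lined up with it. Checking the knob's offset from the tool before descending.

```bash
python3 - <<'E'
from h import *
from scipy.spatial.transform import Rotation as R
T=np.load('pics/w10T.npy'); s=arm.read_state();M=R.from_quat(s['ee_rot']).as_matrix()
for n,uv,z in(('bar end',(305,286),59),('bar start',(228,285),59),('pivot cap',(200,287),66),('knob top near edge',(320,272),93),('knob ctr?',(320,285),93),('tcp',None,0)):
    Y=plane('wrist',[uv],z,T)[0] if uv else s['position']
    print(n,((Y-s['position'])@M).round(1),((Y[:2]-[544,35.8])@CR).round(1))
print(proj('wrist',s['position'],T))
E
```

```text
bar end [-28.2 -12.9  89.2] [-58.7 194.4]
bar start [-27.8 -63.9  89.2] [ -8.2 187. ]
pivot cap [-26.2 -80.4  82.2] [  7.9 183.2]
knob top near edge [-4.4 -2.5 55.2] [-72.2 172.2]
knob ctr? [-12.2  -2.6  55.2] [-71.1 180. ]
tcp [0. 0. 0.] [-75.3 168.3]
[[324.26029684 312.53135587]]
```

Call:
{"op": "drive_tool", "data": {
  "steps": [
    [0.004,-0.002,0.02,0,0],
    [0,0,0.03,0,0],
    [0,0,0.02,0,0],
    [0,0,0.01,0,0],
    [0,0,0,0,0]
  ]
}}

```text
clock: 20.6
position: [473.1, 200.4, 67.2]
ee_rot: [-0.648, 0.761, 0.0, -0.001]
contact_force: [-0.3, 0.4, 0.7]
gripper_width: 0.2
```

```bash
python3 - <<'E'
from h import *
im,d=arm.get_image('scene'); cv2.imwrite('pics/scene11.png',cv2.resize(im[230:380,350:530],None,fx=4,fy=4,interpolation=cv2.INTER_CUBIC))
E
```

```text
(no output)
```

View pics/scene11.png

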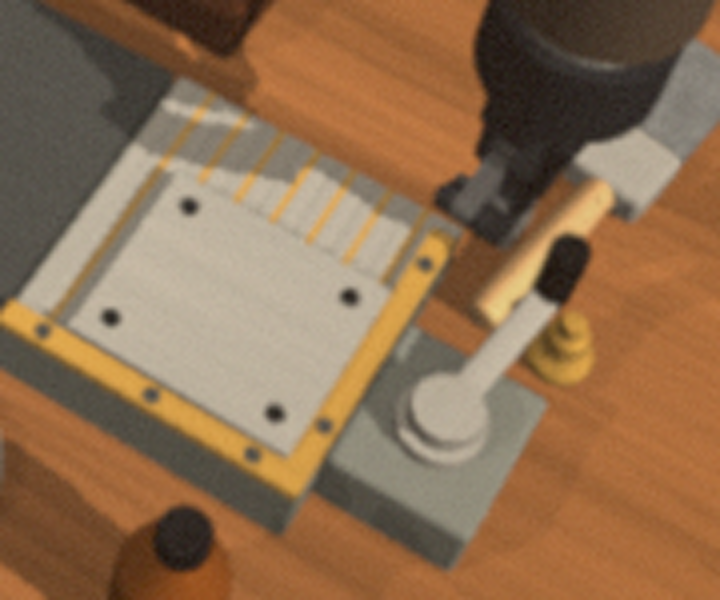

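Call:
{"op": "drive_tool", "data": {
  "steps": [
    [-0.005,0,0,0,0],
    [-0.005,0,0,0,0],
    [-0.003,0,0,0,0],
    [-0.002,0,0,0,0],
    [0,0,0,0,0]
  ]
}}

```text
clock: 21.15
position: [476.0, 216.7, 68.6]
ee_rot: [-0.649, 0.761, 0.0, 0.0]
contact_force: [-0.7, 0.7, -0.3]
gripper_width: 0.0
```

Not touching yet, or only barely. I'll start the arc with a few rows and watch the force.

Call:
{"op": "drive_tool", "data": {
  "steps": [
    [-0.003,0,0,0,0],
    [-0.007,0.0014,0,5,0],
    [-0.007,0.0014,0,5,0],
    [-0.007,0.0014,0,5,0],
    [0,0,0,0,0]
  ]
}}

```text
clock: 21.65
position: [477.5, 241.1, 68.1]
ee_rot: [-0.544, 0.839, 0.0, -0.0]
contact_force: [-0.2, 0.4, -0.7]
gripper_width: -0.2
```

```bash
python3 - <<'E'
from h import *
im,d=arm.get_image('scene'); cv2.imwrite('pics/scene12.png',cv2.resize(im[230:380,350:530],None,fx=4,fy=4,interpolation=cv2.INTER_CUBIC))
E
```

```text
(no output)
```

View pics/scene12.png

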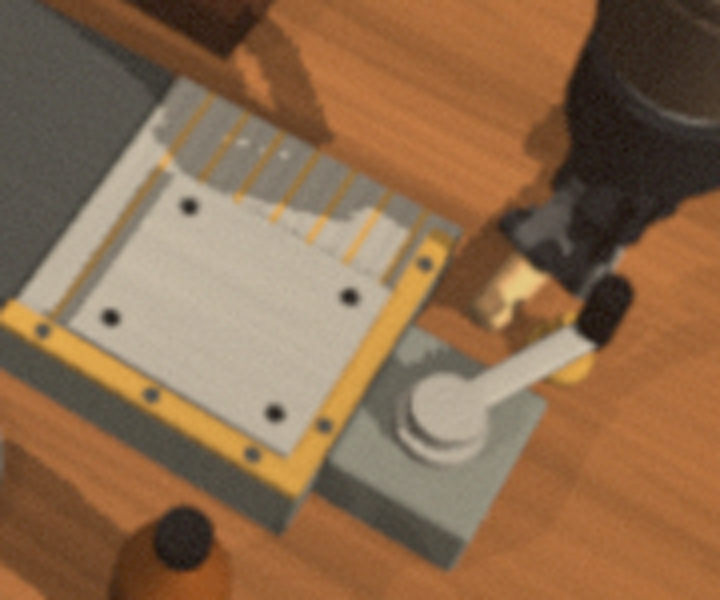

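The lever is following, with the knob now at (605,310) in the zoom. On along the arc.

Call:
{"op": "drive_tool", "data": {
  "steps": [
    [-0.007,0.0012,0,5,0],
    [-0.007,0.0012,0,5,0],
    [-0.007,0.0012,0,5,0],
    [-0.007,0.0012,0,5,0],
    [-0.007,0.0012,0,5,0],
    [-0.007,0.0012,0,5,0],
    [-0.007,0.0012,0,5,0],
    [0,0,0,0,0]
  ]
}}

```text
clock: 22.5
position: [501.5, 283.2, 68.0]
ee_rot: [-0.267, 0.964, -0.0, -0.0]
contact_force: [-1.0, -0.1, -0.2]
gripper_width: 0.2
```

```bash
cat >> h.py <<'E'
def lev():
    s=arm.read_state(); q=s['ee_rot']; ty=2*np.degrees(np.arctan2(q[1],q[0]))-90
    t=np.radians(178.85-ty); p=(s['position'][:2]-[544,35.8])@CR-[10,185]
    r=np.array([-np.cos(t),np.sin(t)]);n=np.array([np.sin(t),np.cos(t)])
    print('tool th',np.degrees(t),'r',p@r,'n',p@n,'j6',s['joints'][5])
E
python3 - <<'E'
from h import *
lev()
im,d=arm.get_image('scene'); cv2.imwrite('pics/scene13.png',cv2.resize(im[230:380,350:530],None,fx=4,fy=4,interpolation=cv2.INTER_CUBIC))
E
```

```text
tool th 57.903044231416914 r 82.6846232192489 n -16.005523317103705 j6 -1.8256148331273494
```

View pics/scene13.png

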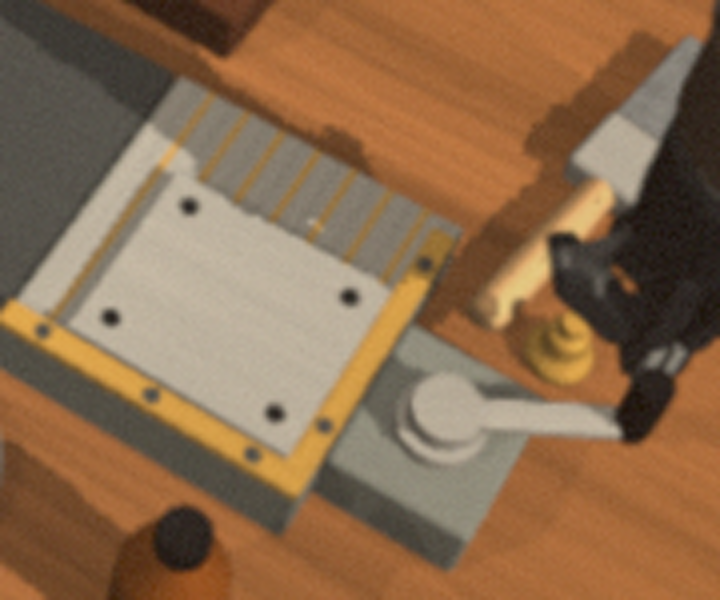

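Call:
{"op": "drive_tool", "data": {
  "steps": [
    [-0.007,0.0006,0,5,0],
    [-0.007,0.0006,0,5,0],
    [-0.007,0.0006,0,5,0],
    [-0.007,0.0006,0,5,0],
    [-0.006,0.0006,0,4,0],
    [0,0,0,0,0]
  ]
}}

```text
clock: 23.15
position: [531.8, 298.6, 67.9]
ee_rot: [-0.061, 0.998, 0.0, -0.0]
contact_force: [-0.8, -0.2, -0.9]
gripper_width: -0.2
```

```bash
python3 - <<'E'
from h import *
lev()
im,d=arm.get_image('scene'); cv2.imwrite('pics/scene14.png',cv2.resize(im[230:380,350:530],None,fx=4,fy=4,interpolation=cv2.INTER_CUBIC))
E
```

```text
tool th 81.85147689702066 r 80.66413507559048 n -16.22825339147215 j6 -2.224659294962444
```

View pics/scene14.png

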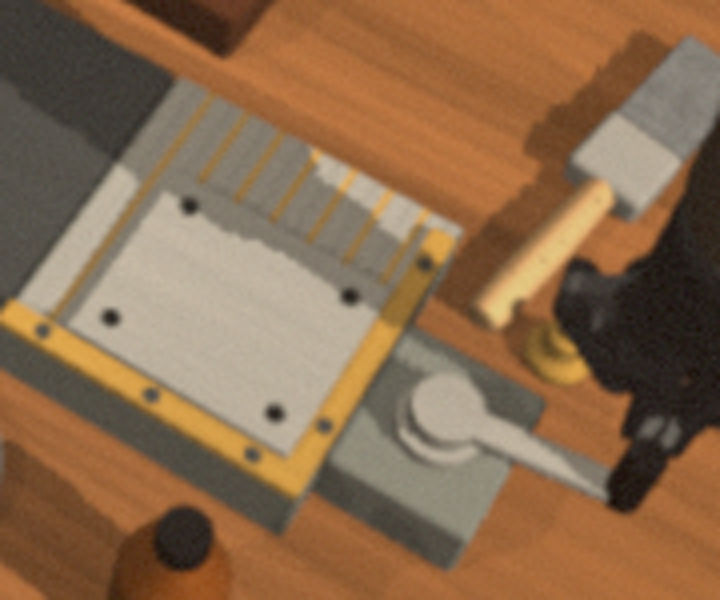

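Call:
{"op": "drive_tool", "data": {
  "steps": [
    [-0.003,0.0003,0,2,0],
    [-0.003,0.0003,0,2,0],
    [-0.002,0,0,2,0],
    [-0.002,0,0,0,0],
    [0,0,0,0,0]
  ]
}}

```text
clock: 23.7
position: [541.6, 299.7, 68.3]
ee_rot: [-0.009, 1.0, 0.0, -0.0]
contact_force: [-2.6, 1.2, 0.7]
gripper_width: -0.2
```

Call:
{"op": "drive_tool", "data": {
  "steps": [
    [-0.001,0,0,0,0],
    [-0.001,0,0,0,0],
    [0,0,0,0,0]
  ]
}}

```text
clock: 24.0
position: [543.2, 299.7, 68.3]
ee_rot: [-0.008, 1.0, -0.0, -0.001]
contact_force: [-5.0, 2.2, 1.0]
gripper_width: -0.3
```

Call:
{"op": "drive_tool", "data": {
  "steps": [
    [-0.001,0,0,0,0],
    [-0.001,0,0,0,0],
    [0,0,0,0,0]
  ]
}}

```text
clock: 24.3
position: [543.3, 299.6, 68.3]
ee_rot: [-0.008, 1.0, -0.001, -0.002]
contact_force: [-10.4, 3.2, 4.6]
gripper_width: -0.4
```

```bash
python3 - <<'E'
from h import *
lev()
E
```

```text
tool th 87.95749519878879 r 79.25399501112935 n -13.131377046213423 j6 -2.316463235702352
```

The lever is at its stop: the knob stalled and the force rose to 10 N. I'll retreat and take final pictures.

Call:
{"op": "drive_tool", "data": {
  "steps": [
    [0.005,0,0,0,0],
    [0.01,0,0,0,0],
    [0,0,-0.04,0,0],
    [0,0,-0.04,0,0],
    [0.05,0,-0.03,0,0],
    [0.05,0,-0.03,0,0],
    [0,0,0,0,0]
  ]
}}

```text
clock: 25.0
position: [443.3, 298.4, 204.5]
ee_rot: [-0.009, 1.0, 0.003, 0.003]
contact_force: [0.8, 0.2, -0.3]
gripper_width: -0.3
```

```bash
python3 - <<'E'
from h import *
im,d=arm.get_image('scene'); cv2.imwrite('pics/scene15.png',cv2.resize(im[230:380,350:530],None,fx=4,fy=4,interpolation=cv2.INTER_CUBIC)); cv2.imwrite('pics/scene15f.png',im)
im,d=arm.get_image('top'); cv2.imwrite('pics/top15.png',cv2.resize(im[140:380,100:420],None,fx=2.5,fy=2.5,interpolation=cv2.INTER_CUBIC))
E
```

```text
(no output)
```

View pics/scene15.png

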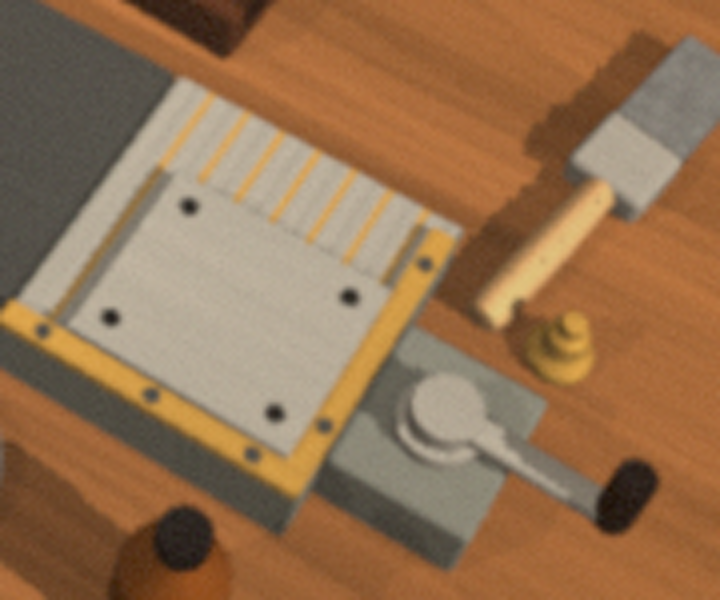

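View pics/top15.png

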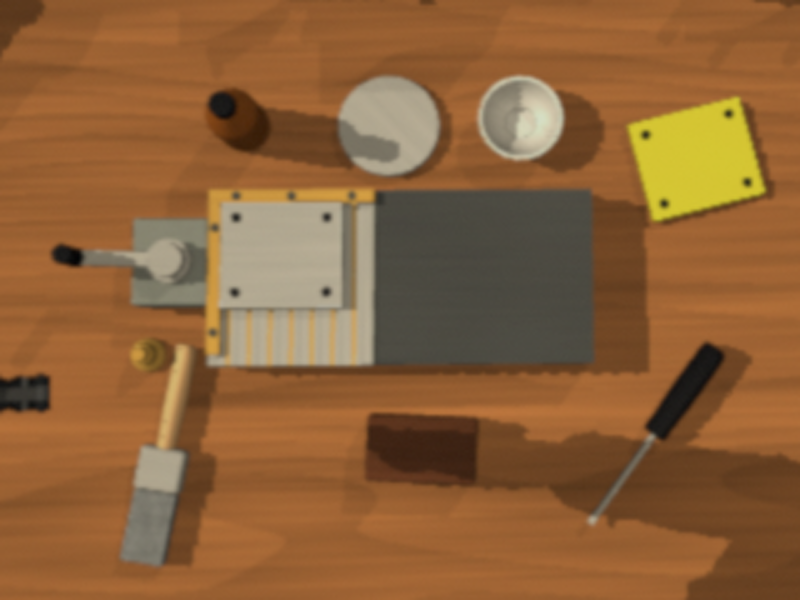

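View pics/scene15f.png

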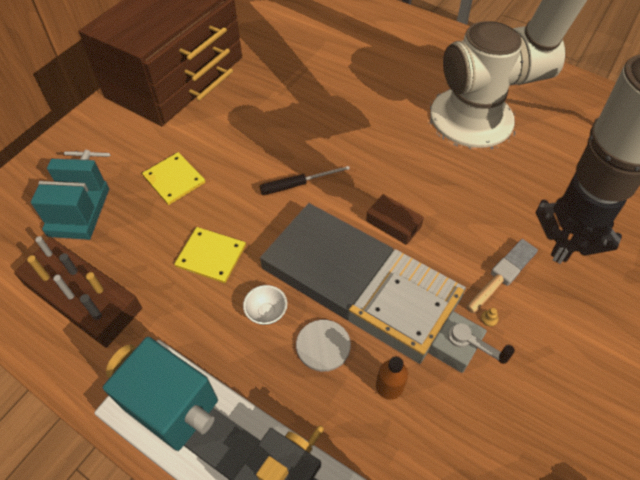

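The plate sits in the corner, the lever points along the chuck's +y, and the bystanders are where they were. One numeric check of the lever angle and plate, then I hand in.

```bash
python3 - <<'E'
from h import *
f=lambda a,s,o:(np.array(a,float)+.5)/s-.5+np.array(o)
for n,uv,z,o in(('top',f((64,253),2.5,(100,140)),93,[543.3,35.8]),('scene',f((638,478),4,(350,230)),93,[546,37.1]),('scene',f((614,518),4,(350,230)),51,[546,37.1])):
    c=(plane(n,[uv],z)[0,:2]-o)@CR; r=c-[10,185]; print(n,c.round(1),np.hypot(*r).round(1),np.arctan2(r[1],-r[0]).round(3))
uv=f([(342,308),(219,307),(219,203),(344,203)],2.5,(100,140)); Y=(plane('top',uv,50)[:,:2]-[543.3,35.8])@CR
print(Y.round(1),Y.mean(0).round(1))
print(*scene_plate([(166,172),(391,291),(289,455),(70,322)],4,(350,230)))
arm.job_done()
E
```

```text
top [ 12.5 261.9] 76.9 1.603
scene [ 11.7 264.2] 79.3 1.593
scene [ 10.5 265.5] 80.5 1.577
[[-34.5  27.2]
 [-32.9 137.5]
 [ 61.5 139.3]
 [ 61.1  26.2]] [13.8 82.6]
[[-30.7  23.5]
 [-33.5 137.2]
 [ 60.7 137.7]
 [ 59.   27.7]] [13.9 81.5] [1.42, -0.9]
the job is handed in; nothing more can be done
```

The plate is home against both strips, the lever is at its far stop, and the job was handed in at about 25 s on the clock; no verdict was reported.

- **Plate:** I pushed it along the run-on plate with two fingers at its edge, turning it about 9° until it was square. Then I pressed it against the back rail (14 N, motion stalled) and the end stop (20 N, motion stalled). It was never lifted.
- **Lever:** I pushed the knob round its arc with closed fingers until it stalled at the stop (10 N).
- **Plate centre, last check:** it measured (13.8, 82.6) mm from above and (13.9, 81.5) mm in the scene view, against a target of (15, 83). That is within the 3 mm limit, with camera calibration good to about 2 mm.
- **Plate squareness:** the scene view's two edges read +1.4° and −0.9°. They disagree, but both are under 2° and I put it down to picking corners by hand. The wrist view before the lever swing showed the plate flush on both strips.
- **Lever angle:** it measured 1.58 to 1.60 rad, against a stop at 1.60.
- **Bystanders:** they look unmoved in the pictures; I did not measure them.

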